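# Index the sample carousel by one hole

### The job

Press the orange cup of the sample carousel's spring plunger down with the closed fingertips until its pin leaves the hole, turn the table with it to the next hole on the side of the green peg, let the pin spring up fully into that hole and draw the hand clear. Grip and lift nothing, do not push on the vials, and leave the stopper, the beaker and the glass dish where they stand.

Things in the scene. Friction and masses are not known exactly. Their poses are not given: they have to be found in the camera images.
- index_base: round grey base of the carousel, 284 mm across, fixed on the worktop; origin at the centre of its underside. On it, 50 to 58 mm up, a flat fixed aluminium index ring (inner radius 103, outer 128 mm) with six holes 60 degrees apart on a radius of 115 mm; grey wall outside the ring up to 58 mm
- table_centre (a point): point on the table's turning axis (vertical), 58 mm above the worktop, level with the ring's top
- index_table (a joint): turn of the white table (radius 100 mm, top 22 mm above the worktop, inside the ring), rad: near 0 at the start; grows counterclockwise seen from above; the neighbouring holes are at +1.047 and -1.047, end stops at +-1.35. Turning takes about 2 to 4 N at the cup; with the pin up in a hole it is locked but for about 0.02 rad of play either way
- plunger (a joint): how far the plunger is pressed down, m: 0 up (spring 3 N), 0.015 at its stop (6.5 N). From about 0.010 the pin is clear below the ring and the table can turn; between holes the ring keeps the pin down at about 0.009 even if the cup is let go, and it snaps up by itself under the next hole (hole 4 mm wider than the pin)
- cup_floor (a point): centre of the floor inside the plunger's orange round cup, moves with it; 58 mm above the worktop with the plunger up. Cup 60 mm outside, 50 mm inside, rim 12 mm above this floor; it rides on the table 65 mm from the axis, so closed fingertips pressed on its floor can push sideways on the inside of the rim to turn the table
- pin_tip (a point): top of the orange round-ended pin (10 mm thick) on the plunger's arm, 115 mm from the axis in line with the cup, 60 mm above the worktop (2 mm above the ring) with the plunger up
- index_vials: five amber vials with white caps, 23 mm thick, tops 60 mm above the worktop, fixed on the table 65 mm from the axis at the other five 60 degree places
- green_peg: green round-headed peg, 14 mm thick, 34 mm tall, standing fixed on the ring's outer wall 134 mm from the axis, directly outside the hole to go to (one hole clockwise or counterclockwise from the start); origin at its foot, 58 mm above the worktop
- red_peg: the same peg in red, outside the neighbouring hole on the other side, the one not to go to; origin at its foot
- rubber_stopper: loose tan tapered rubber stopper, 24 mm across, 22 mm tall; origin at the centre of its underside
- small_beaker: loose small glass beaker, 56 mm across, 71 mm tall; origin at the centre of its underside
- glass_dish: loose flat glass dish, 88 mm across, 14 mm tall; origin at the centre of its underside

How it is judged:
By the outcome, as a careful person would: the job done as asked, in the order asked, and still so for the second after the job is handed in, with the robot touching nothing.
It also fails if it takes over 54 s, if anything falls off the work surface, if the arm or the gripper's body presses on something with over 40 N, if the wrist force passes 120 N, or if a joint passes its speed limit or range.

### The arm

A 6-joint arm with a two-finger parallel gripper is mounted at the origin on a cart in front of the work surface, level with it; the furniture and walls round the work are solid. World frame = base frame: x ahead of the robot, y to its left, z up, the work surface at z = 0. Lengths are in m, angles in rad, forces in N, time in s.
With the tool pointing down it reaches from about 0.35 to 0.975 m from the base axis. Payload 4.9 kg.
Tool frame: the origin (TCP) lies on the front face of the gripper's body, between the roots of the fingers; the fingertips stand ctrl.finger_overhang ahead of it and the grasp point (between the pads) lies 54 mm ahead of it (ctrl.finger_overhang is the distance from the TCP to the fingertips, in m); z points along the fingers, y is the line along which they close (so a half turn about z gives the same grasp; the last joint's range is limited). The gripper opens to 85 mm and grips with 20 to 120 N. Pads are 22 mm wide; open, the fingers measure 114 mm over their backs; the gripper's body (76 mm by 85 mm) begins 54 mm behind the grasp point. The pads swing forward as they close: fully open they stand 13 mm farther back than shut.
Start: joints at [-1.351, 0.053, 1.613, -0, 1.476, -0.119], TCP at [0.208, -0.589, 0.304] pointing down, gripper open.
Joint ranges: [-3.01, 3.01], [-1.01, 2.22], [0.06, 2.58], [-1.02, 4.17], [0.09, 2.62], [-3.14, 3.14]. Speed limits (rad/s): [2.57, 2.57, 3.14, 3.14, 3.14, 3.14].

### API

Orientations are given as a rotation vector (axis times angle).
In Python, from station import ctrl, vision gives the robot as it stands. The module is installed in compiled form; this text tells all that it offers.
- The arm moves only by the tool drive_tool, never from a script. Its argument "rows" is a list of rows, each a list of 2 entries, a list of its own where there are three numbers: the shift along the tool's x, y, z in m, then the turn about the tool's z in rad. A call has 1 to 10 rows; each row shifts and turns the commanded pose from where the row before left it, along the tool's axes as they then stand; what a row does not reach is not made up. A row lasts 1/10 s, in which the tool goes at most 50 mm and 8.59 degrees, less where a joint would pass 70% of its speed; a pose out of reach is approached as far as the arm can. A call with a gripper value outside its range is refused whole. "jaw" is the closure, from 0 (fully open) to 1 (shut), set as the call begins (left out, the last holds). The fingers move at their own pace and stop on an object; "grip_force" is the grip in N (left out, the last holds). Time passes only in rows, so rows that do not move let the fingers close. It gives the time, the measured TCP pose, the force, the opening and the grip force at its end, in the units of the state.
- ctrl.get_obs(): the state, without advancing time (a new reading comes with each control period).
- vision.get_image(name): name is "scene" or "top" or "wrist"; returns a dict with "image" (400x640x3 uint8, blue, green, red), "vertical_fov" (degrees; the focal length in pixels is half the picture's height over the tangent of half this angle, whatever the lens; pixels are square), "cx", "cy" (the principal point, pixels), "dist_coeffs" ([k1, k2, p1, p2, k3] as OpenCV has them; the pictures are not rectified), "R" (3x3) and "t" (3): a world point X has camera coordinates R X + t. Camera axes: x right, y down, z forward; pixel columns grow to the right and rows downward; lengths in m; the calibration is good to about 2 mm. A picture is of the moment at which its call begins. There is no depth.
- ctrl.finish_job(): hands the job in; it is judged then, once.
The state is a dict: "t": time; "q": joint angles; "dq": joint speeds; "effort": joint torques, N m; "tool_pos": TCP position; "tool_rot": TCP orientation; "contact_force": force on the tool from outside, world axes, zero at the start; "wrist_torque": the same for the moment, N m; "opening": finger opening in m; "grip_force": force on a finger pad.
Only numpy, scipy, OpenCV 4.12 (cv2) and the standard library are available. Lean on these libraries where they do the work, as an engineer would, in place of code of your own. Each camera call takes 0.05 s, during which the arm holds its last target. There are 200 camera calls.

## Working session

There is one attempt and no reset: what is moved stays moved. The work goes in short steps, Python scripts to look and compute and a tool call to move; the robot and the scene stay as the last step left them, time stands still between calls to the robot, and variables do not carry over. Pictures are saved under pics/ and viewed, at most 10 in all, crops included, and the job is handed in when it is done.

Besides the shell and the picture viewer there is one more tool, called by a JSON object that holds its "name" and its "arguments", one argument or row to a line. drive_tool: Moves the arm, as the interface text tells. Its arguments: {"type":"object","properties":{"rows":{"type":"array","items":{"type":"array"}},"jaw":{"type":"number"},"grip_force":{"type":"number"}},"required":["rows"]}

```bash
mkdir -p pics; cat > h.py <<'E'
import numpy as np, cv2
from station import ctrl, vision
def K(d):
    f=200/np.tan(np.radians(d["vertical_fov"])/2); return np.array([[f,0,d["cx"]],[0,f,d["cy"]],[0,0,1]])
def ray(d,uv,z):
    p=cv2.undistortPoints(np.array([[uv]],float),K(d),np.array(d["dist_coeffs"],float))[0,0]
    R=np.array(d["R"]);t=np.array(d["t"]);c=-R.T@t;v=R.T@np.array([*p,1]);return c+v*(z-c[2])/v[2]
def proj(d,X):
    R=np.array(d["R"]);t=np.array(d["t"],float)
    return cv2.projectPoints(np.array(X,float).reshape(-1,3),cv2.Rodrigues(R)[0],t,K(d),np.array(d["dist_coeffs"],float))[0][:,0]
def orange(d,lo=(5,150,120),hi=(20,255,255)):
    return cv2.inRange(cv2.cvtColor(d["image"],cv2.COLOR_BGR2HSV),lo,hi)
E
python3 - <<'E'
from h import *
import pickle
ds={}
for n in("top","scene"):
    d=vision.get_image(n);cv2.imwrite(f"pics/{n}0.png",d["image"]);ds[n]=d
pickle.dump(ds,open("d0.pkl","wb"))
o=ctrl.get_obs();print(o["t"],o["tool_pos"],o["tool_rot"],o["opening"],ctrl.finger_overhang)
E
```

```text
0.1 [ 0.20762385 -0.58905281  0.30278776] [-3.09480162e+00 -5.29327111e-01  1.15110430e-04] 0.08531777761685028 0.0726
```

View pics/top0.png

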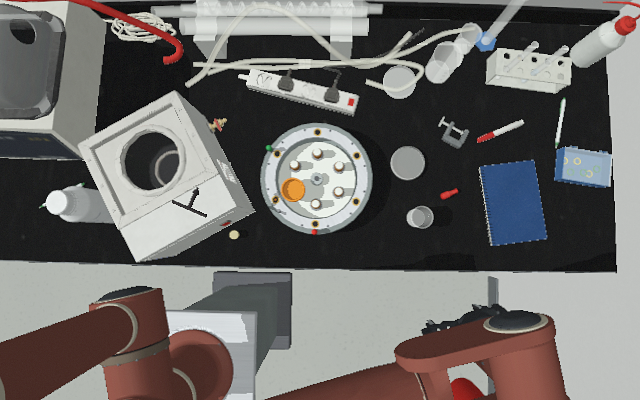

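View pics/scene0.png

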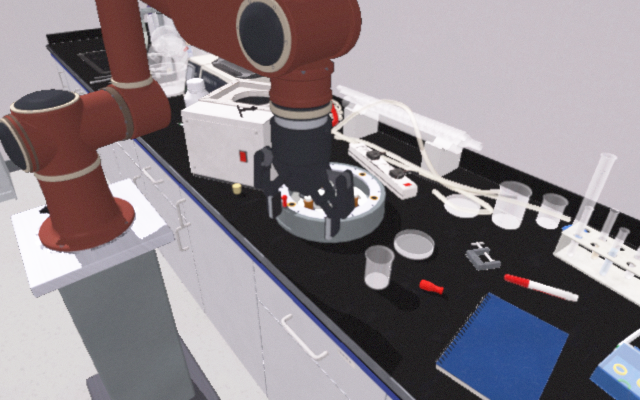

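The top view shows the carousel centre near (317,179), the cup at (293,189), the green peg at (268,149) and the red peg at (315,232). The turn to green is therefore clockwise. The centrifuge box stands close on the left. The beaker is at (420,217), the dish at (407,163) and the stopper at (234,235), all away from the cup.

```bash
python3 - <<'E'
from h import *
import pickle
d=pickle.load(open("d0.pkl","rb"))["top"]
hsv=cv2.cvtColor(d["image"],cv2.COLOR_BGR2HSV)
def blob(lo,hi,box):
    m=cv2.inRange(hsv,lo,hi);k=np.zeros_like(m);x0,y0,x1,y1=box;k[y0:y1,x0:x1]=m[y0:y1,x0:x1]
    n,l,s,c=cv2.connectedComponentsWithStats(k);return [(c[i].round(1),s[i,4]) for i in range(1,n) if s[i,4]>2]
for n,a in dict(orange=((5,150,120),(22,255,255),(255,120,380,240)),green=((40,80,40),(90,255,255),(255,130,300,170)),red=((0,150,100),(4,255,255),(300,220,330,240))).items(): print(n,blob(*a))
# ring holes: dark/orangish spots; fit vial caps (z=.060)
print(ray(d,(317,179),.03))
cup=[b for b in blob((5,150,120),(22,255,255),(255,120,380,240)) if b[1]>200][0][0]
print("cup",ray(d,cup,.068))
print("green",ray(d,(268,149),.085),"red",ray(d,(315,232),.085))
im=cv2.resize(d["image"][115:245,250:380],(780,780)[:2] and (600,600),interpolation=cv2.INTER_CUBIC)
cv2.imwrite("pics/crop0.png",im)
for z in(0,.1,.2,.25): print(z,ray(d,(255,210),z))
E
```

```text
orange [(array([292.6, 189.5]), np.int32(438)), (array([275. , 199.2]), np.int32(4))]
green [(array([268.3, 147.6]), np.int32(36))]
red [(array([314. , 231.6]), np.int32(23))]
[ 0.49963621 -0.31520146  0.03      ]
cup [ 0.46747936 -0.25725486  0.068     ]
green [ 0.56379558 -0.19651979  0.085     ] red [ 0.36469038 -0.31498574  0.085     ]
0 [ 0.4188923  -0.15220549  0.        ]
0.1 [ 0.41396522 -0.17286992  0.1       ]
0.2 [ 0.40903815 -0.19353435  0.2       ]
0.25 [ 0.40657461 -0.20386657  0.25      ]
```

View pics/crop0.png

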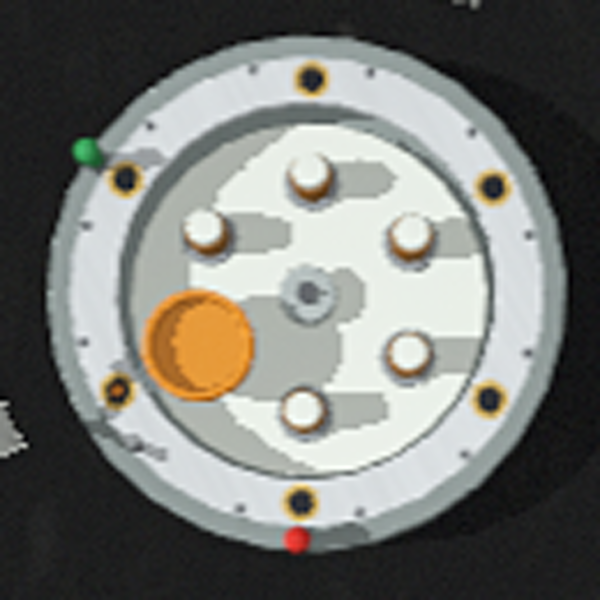

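The crop shows six ring holes. The pin is in the hole at crop (117,391), green is outside (125,179), red is outside (301,502), and the cup is at (198,345).

```bash
python3 - <<'E'
from h import *
import pickle
from scipy.optimize import least_squares
d=pickle.load(open("d0.pkl","rb"))["top"]
px=np.array([(117,391),(125,179),(312,78),(493,187),(489,399),(301,502)])/600*130+[250-.4,115-.4]
P=np.array([ray(d,p,.058) for p in px])[:,:2]
f=lambda s:(P-s[:2]-.115*np.c_[np.cos(s[2]-np.arange(6)*np.pi/3),np.sin(s[2]-np.arange(6)*np.pi/3)]).ravel()
r=least_squares(f,[.5,-.315,2.0]);print(r.x,np.abs(r.fun).max())
c=r.x[:2];a=r.x[2]
for t in(0,-1.047):
    print("cup",c+.065*np.array([np.cos(a+t),np.sin(a+t)]),np.degrees(a+t))
o=ctrl.get_obs();R=cv2.Rodrigues(np.array(o["tool_rot"]))[0];print(R.round(3))
E
```

```text
[ 0.50068378 -0.31341783  2.08818782] 0.000549260708192903
cup [ 0.46853382 -0.25692553] 119.64434917535989
cup [ 0.53352149 -0.25732251] 59.655668025162704
[[ 0.943  0.332 -0.   ]
 [ 0.332 -0.943  0.002]
 [ 0.    -0.002 -1.   ]]
```

```bash
python3 - <<'E'
from h import *
import pickle
D=pickle.load(open("d0.pkl","rb"))
for uv in((135,262),(255,210),(178,92)):
    for z in(.15,.2,.25,.3):
        X=ray(D["top"],uv,z);print(uv,z,X.round(3),proj(D["scene"],X).round(0))
E
```

```text
(135, 262) 0.15 [0.29  0.083 0.15 ] [[177. 125.]]
(135, 262) 0.2 [0.295 0.057 0.2  ] [[180. 110.]]
(135, 262) 0.25 [0.3  0.03 0.25] [[183.  93.]]
(135, 262) 0.3 [0.306 0.003 0.3  ] [[186.  76.]]
(255, 210) 0.15 [ 0.412 -0.183  0.15 ] [[268. 146.]]
(255, 210) 0.2 [ 0.409 -0.194  0.2  ] [[268. 129.]]
(255, 210) 0.25 [ 0.407 -0.204  0.25 ] [[269. 110.]]
(255, 210) 0.3 [ 0.404 -0.214  0.3  ] [[269.  91.]]
(178, 92) 0.15 [0.681 0.006 0.15 ] [[307. 102.]]
(178, 92) 0.2 [ 0.662 -0.016  0.2  ] [[306.  89.]]
(178, 92) 0.25 [ 0.643 -0.038  0.25 ] [[306.  76.]]
(178, 92) 0.3 [ 0.624 -0.06   0.3  ] [[305.  61.]]
```

{"name": "drive_tool", "arguments": {
  "rows": [
    [[0,0,0],0],
    [[0,0,0],0]
  ],
  "jaw": 1
}}

```text
t: 0.3
tool_pos: [0.2077, -0.5893, 0.3035]
tool_rot: [-3.096, -0.53, 0.0]
contact_force: [-0.0, -0.1, -0.1]
opening: 0.0592
grip_force: 0.0
```

{"name": "drive_tool", "arguments": {
  "rows": [
    [[0.035,-0.0225,0],0],
    [[0.0355,-0.0225,0],0],
    [[0.0355,-0.0225,0],0],
    [[0.0355,-0.0225,0],0],
    [[0.0355,-0.0225,0],0],
    [[0.0355,-0.0225,0],0],
    [[0.0355,-0.0225,0],0],
    [[0.0355,-0.0225,0],0],
    [[0.0355,-0.0225,0],0],
    [[0.0355,-0.0225,0],0]
  ],
  "jaw": 1
}}

```text
t: 1.3
tool_pos: [0.4681, -0.2579, 0.3041]
tool_rot: [3.096, 0.529, 0.001]
contact_force: [0.3, -0.9, -1.1]
opening: -0.0002
grip_force: 0.0
```

{"name": "drive_tool", "arguments": {
  "rows": [
    [[0,0,0],-0.09],
    [[0,0,0],-0.09],
    [[0,0,0],0]
  ]
}}

```text
t: 1.6
tool_pos: [0.4675, -0.2589, 0.3039]
tool_rot: [-3.036, -0.807, 0.0]
contact_force: [-0.0, 0.3, -1.2]
opening: -0.0001
grip_force: 0.0
```

```bash
python3 - <<'E'
from h import *
o=ctrl.get_obs();R=cv2.Rodrigues(np.array(o["tool_rot"]))[0];print(R.round(3),o["q"],o["opening"])
print((R.T@(np.array([.4685,-.257,o["tool_pos"][2]])-o["tool_pos"])).round(4))
a=[vision.get_image(n) for n in("wrist","scene")]
cv2.imwrite("pics/w1.png",np.hstack([cv2.resize(x["image"],(400,250)) for x in a]))
d=a[0]
m=orange(d);n,l,s,c=cv2.connectedComponentsWithStats(m)
for i in range(1,n):
    if s[i,4]>30: print(s[i],c[i],ray(d,c[i],.064))
E
```

```text
[[ 0.868  0.497 -0.   ]
 [ 0.497 -0.868 -0.   ]
 [-0.    -0.    -1.   ]] [-6.45082465e-01 -1.65258961e-01  1.82217176e+00 -4.63741940e-05
  1.48471808e+00  4.06105113e-01] -5.212362482629899e-05
[ 0.0018 -0.0012 -0.    ]
[ 289  151   60   60 1952] [321.06147541 182.41086066] [ 0.46702998 -0.25973082  0.064     ]
```

View pics/w1.png

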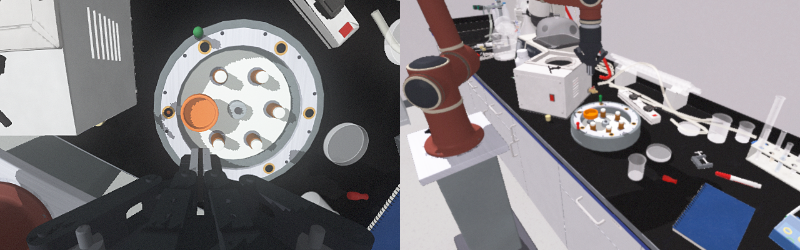

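The wrist view shows the hand directly over the cup, with the box clear on the left. In the scene view the wrist links stand above and beside the box.

{"name": "drive_tool", "arguments": {
  "rows": [
    [[0.001,0,0.03],0],
    [[0,0,0.03],0],
    [[0,0,0.03],0],
    [[0,0,0.03],0],
    [[0,0,0.03],0],
    [[0,0,0],0],
    [[0,0,0],0]
  ]
}}

```text
t: 2.4
tool_pos: [0.4679, -0.2591, 0.154]
tool_rot: [-3.036, -0.804, 0.001]
contact_force: [0.1, -0.8, 0.5]
opening: 0.0
grip_force: 0.0
```

```bash
python3 - <<'E'
from h import *
a=vision.get_image("scene");i=a["image"]
b=vision.get_image("wrist")["image"]
cv2.imwrite("pics/s2.png",np.hstack([cv2.resize(i[40:200,120:370][:, :],(400,256)),cv2.resize(b,(400,256))]))
E
```

```text
(no output)
```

View pics/s2.png

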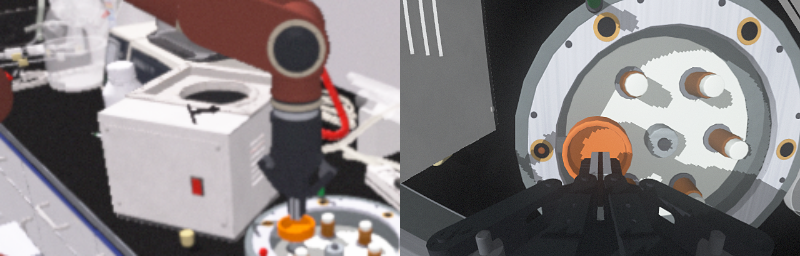

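The fingertips stand over the inside of the cup, and the arm is well above the box.

{"name": "drive_tool", "arguments": {
  "rows": [
    [[0,0,0.01],0],
    [[0,0,0.01],0],
    [[0,0,0],0]
  ]
}}

```text
t: 2.8
tool_pos: [0.4673, -0.2583, 0.1323]
tool_rot: [-3.034, -0.805, 0.003]
contact_force: [-0.6, -0.0, -1.1]
opening: -0.0004
grip_force: 0.0
```

{"name": "drive_tool", "arguments": {
  "rows": [
    [[0,0,0.004],0],
    [[0,0,0.004],0],
    [[0,0,0],0],
    [[0,0,0],0]
  ]
}}

```text
t: 3.2
tool_pos: [0.4682, -0.2589, 0.1262]
tool_rot: [-3.036, -0.806, 0.0]
contact_force: [-0.8, 1.5, 3.1]
opening: 0.0001
grip_force: 1.8
```

{"name": "drive_tool", "arguments": {
  "rows": [
    [[0,0,0.004],0],
    [[0,0,0.004],0],
    [[0,0,0],0],
    [[0,0,0],0],
    [[0,0,0],0]
  ]
}}

```text
t: 3.7
tool_pos: [0.4685, -0.2591, 0.1183]
tool_rot: [3.036, 0.806, 0.001]
contact_force: [-0.8, 0.6, 5.4]
opening: 0.0003
grip_force: 2.7
```

{"name": "drive_tool", "arguments": {
  "rows": [
    [[0.003,0,0],0.025],
    [[0.0033,0,0],0.05],
    [[0.0033,0,0],0.05],
    [[0.0033,0,0],0.05],
    [[0.0033,0,0],0.05],
    [[0.0033,0,0],0.05],
    [[0,0,0],0]
  ]
}}

```text
t: 4.4
tool_pos: [0.4867, -0.252, 0.1187]
tool_rot: [3.116, 0.381, 0.002]
contact_force: [-0.5, -1.9, 5.5]
opening: -0.0002
grip_force: 2.7
```

```bash
cat > look.py <<'E'
from h import *
import sys
c=np.array([.5005,-.3135])
o=ctrl.get_obs();v=np.array(o["tool_pos"][:2])-c;R=cv2.Rodrigues(np.array(o["tool_rot"]))[0]
print("tip r,ang",np.hypot(*v).round(4),np.degrees(np.arctan2(v[1],v[0])).round(2),"toolx",np.degrees(np.arctan2(R[1,0],R[0,0])).round(2),"z",o["tool_pos"][2],o["contact_force"],"pin goal 59.65")
b=vision.get_image("wrist")
# angle of cup from vial caps / orange seen in wrist camera
m=orange(b);n,l,s,cc=cv2.connectedComponentsWithStats(m)
for i in range(1,n):
    if s[i,4]>15: print(s[i],cc[i])
cv2.imwrite(f"pics/{sys.argv[1]}.png",b["image"])
E
python3 look.py w3
```

```text
tip r,ang 0.0631 102.68 toolx 13.93 z 0.11867675617093329 [-0.45929438 -1.85624351  5.45075028] pin goal 59.65
[ 250  194  131   96 5715] [312.11478565 237.29343832]
```

View pics/w3.png

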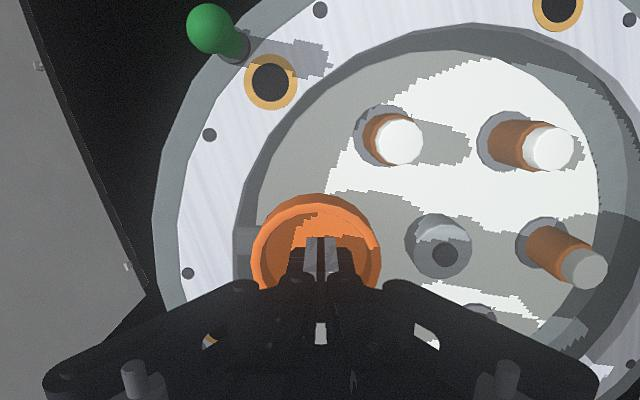

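The wrist view shows the fingertips in the cup (312,237), the green peg at (211,30) and its hole at (270,80). The next vial's cap is at (400,140), so I'll work out the table angle from the caps.

```bash
cat >> look.py <<'E'
h=cv2.cvtColor(b["image"],cv2.COLOR_BGR2HSV)
R_,G=cv2.HoughCircles,None
# model fit: table angle t by matching predicted orange mask of vial sides + cup rim
def score(t,cx,cy,z=0):
    pts=[]
    for k in range(1,6):
        a=2.0882+t-k*np.pi/3; p=np.array([cx+.065*np.cos(a),cy+.065*np.sin(a)])
        th=np.linspace(0,2*np.pi,16,endpoint=False)
        pts+= [[p[0]+.007*np.cos(q),p[1]+.007*np.sin(q),.060] for q in th]
        pts+= [[p[0],p[1],.060]]
    return proj(b,pts).reshape(5,17,2)
hole=[ray(b,(270,80),.058)[:2]] if sys.argv[1]=="w3" else []
print("hole",hole,"expect",c+.115*np.array([np.cos(1.041),np.sin(1.041)]))
best=[]
S=h[:,:,1].astype(float);V=h[:,:,2].astype(float)
W=cv2.GaussianBlur(((S<40)&(V>150)).astype(np.float32),(0,0),1)
O=cv2.GaussianBlur(((S>90)&(h[:,:,0]<25)).astype(np.float32),(0,0),1)
for t in np.arange(-1.2,.05,.01):
  for dx in(-.003,0,.003):
   for dy in(-.003,0,.003):
    P=score(t,c[0]+dx,c[1]+dy);s=0
    for k in range(5):
        for (u,v) in P[k]:
            if 0<=u<639 and 0<=v<270: s+=W[int(v),int(u)]-.5
    # brown bodies at z .04
    for k in range(1,6):
        a=2.0882+t-k*np.pi/3
        for zz in(.035,.045):
            u,v=proj(b,[c[0]+dx+.065*np.cos(a),c[1]+dy+.065*np.sin(a),zz])[0]
            if 0<=u<639 and 0<=v<270: s+=8*(O[int(v),int(u)]-.5)
    best.append((s,round(t,3),dx,dy))
best.sort(reverse=True);print([tuple(map(float,x)) for x in best[:4]])
E
python3 look.py w3
```

```text
tip r,ang 0.0631 102.69 toolx 13.96 z 0.11871223171696449 [-1.43105678 -0.29862182  4.86200388] pin goal 59.65
[ 250  194  131   96 5739] [311.97943893 237.29290817]
hole [array([ 0.55878919, -0.21352109])] expect [ 0.55861612 -0.21426535]
[(31.86022186279297, -0.16, -0.003, -0.003), (30.725805282592773, -0.19, -0.003, 0.0), (30.60708236694336, -0.17, -0.003, -0.003), (30.427013397216797, -0.2, -0.003, 0.0)]
```

{"name": "drive_tool", "arguments": {
  "rows": [
    [[0.0032,-0.0004,0],0.05],
    [[0.0033,-0.0003,0],0.05],
    [[0.0033,-0.0003,0],0.05],
    [[0.0033,-0.0002,0],0.05],
    [[0.0033,-0.0001,0],0.05],
    [[0.0033,-0.0001,0],0.05],
    [[0.0033,0,0],0.05],
    [[0.0033,0,0],0.05],
    [[0.0033,0,0],0.05],
    [[0,0,0],0]
  ]
}}

```text
t: 5.5
tool_pos: [0.5157, -0.2498, 0.1187]
tool_rot: [3.122, -0.324, 0.003]
contact_force: [-1.5, -1.9, 4.9]
opening: -0.0001
grip_force: 2.7
```

```bash
python3 look.py w4
```

```text
tip r,ang 0.0655 76.59 toolx -11.85 z 0.11872479600707708 [-1.45740246 -1.89620425  4.94392837] pin goal 59.65
[ 257  202  130   88 4974] [320.17269803 243.2641737 ]
[316 323   9   3  23] [320.30434783 323.91304348]
hole [] expect [ 0.55861612 -0.21426535]
[(26.611255645751953, -0.63, -0.003, 0.003), (25.277437210083008, -0.64, -0.003, 0.003), (24.30257797241211, -0.62, -0.003, 0.003), (22.841127395629883, -0.59, -0.003, 0.0)]
```

{"name": "drive_tool", "arguments": {
  "rows": [
    [[0.0033,0,0],0.05],
    [[0.0033,0,0],0.05],
    [[0.0033,0,0],0.05],
    [[0.0033,0,0],0.05],
    [[0.0033,0,0],0.05],
    [[0,0,0],0],
    [[0,0,-0.004],0],
    [[0,0,-0.003],0],
    [[0,0,0],0],
    [[0,0,0],0]
  ]
}}

```text
t: 6.55
tool_pos: [0.5305, -0.253, 0.1243]
tool_rot: [-3.06, 0.71, 0.001]
contact_force: [0.9, 0.5, -0.9]
opening: -0.0001
grip_force: 0.0
```

```bash
python3 look.py w5
```

```text
tip r,ang 0.0675 63.64 toolx -26.13 z 0.12431494772013525 [ 0.85400238  0.51330732 -0.874063  ] pin goal 59.65
[ 263  205  127   85 5034] [328.29777513 242.63706794]
hole [] expect [ 0.55861612 -0.21426535]
[(23.15738296508789, -0.86, -0.003, 0.003), (21.90723991394043, -0.85, -0.003, 0.003), (20.021923065185547, -0.87, -0.003, 0.003), (18.604923248291016, -1.01, 0.0, 0.003)]
```

View pics/w5.png

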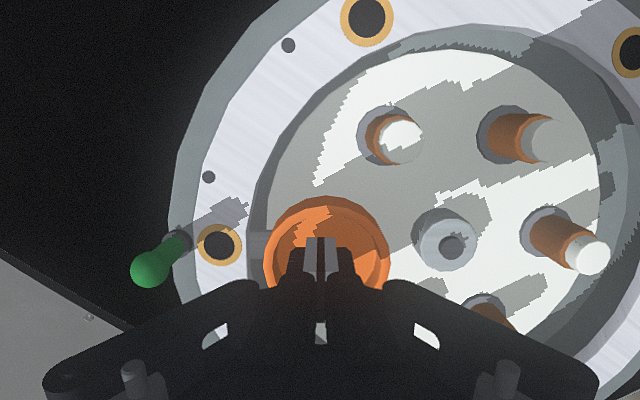

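The hole by the green peg is at (220,245) and the plunger's arm (258,244) is just short of it. The fingertips are off the floor but still inside the rim. I'll nudge the last part slowly.

{"name": "drive_tool", "arguments": {
  "rows": [
    [[0.002,0.0003,-0.003],0.03],
    [[0.002,0.0003,0],0.03],
    [[0.002,0.0003,0],0.03],
    [[0.001,0,0],0.02],
    [[0.001,0,0],0.02],
    [[0,0,0],0]
  ]
}}

```text
t: 7.2
tool_pos: [0.5374, -0.2581, 0.1279]
tool_rot: [-3.007, 0.909, 0.0]
contact_force: [1.2, -1.0, 0.9]
opening: 0.0001
grip_force: 0.0
```

```bash
python3 look.py w6
```

```text
tip r,ang 0.0665 56.28 toolx -33.62 z 0.12787454052146902 [ 1.24393156 -1.03156612  0.92829431] pin goal 59.65
[ 265  221  122   69 3142] [329.4665818  252.61043921]
[316 323  10   7  65] [320.29230769 326.13846154]
hole [] expect [ 0.55861612 -0.21426535]
[(20.274215698242188, -0.85, -0.003, 0.003), (19.621551513671875, -0.84, -0.003, 0.003), (17.74393081665039, -1.14, 0.003, 0.003), (16.979795455932617, -1.1, 0.003, 0.0)]
```

View pics/w6.png

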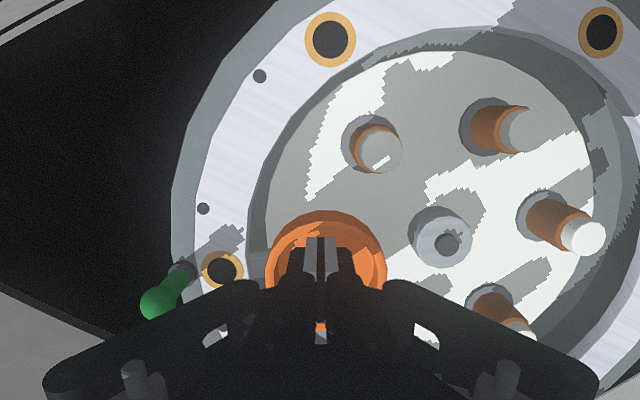

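The caps are at about (380,150), (526,130) and (584,238); the shadow on the vials spoiled the automatic fit. The hole is at (221,270), with the arm at about (257,265).

```bash
python3 - <<'E'
from h import *
b=vision.get_image("wrist");c=np.array([.5005,-.3135])
for k,uv in zip((1,2,3),((380,150),(526,130),(584,238))):
    p=ray(b,uv,.060)[:2]-c; a=np.arctan2(p[1],p[0]); print(np.hypot(*p).round(4), ((a-2.0882+k*np.pi/3+np.pi)%(2*np.pi)-np.pi).round(3))
for uv in((221,270),(330,40),(602,32)):
    p=ray(b,uv,.058)[:2]-c;print("hole",np.hypot(*p),np.degrees(np.arctan2(p[1],p[0])))
p=ray(b,(445,240),.04)[:2]-c;print(p)
E
```

```text
0.0653 -0.948
0.0643 -0.945
0.0627 -0.959
hole 0.11567025361068752 60.19098024506284
hole 0.1141732407350614 -0.185079221454767
hole 0.1153800685816701 -61.225149983185595
[ 0.00024137 -0.00056212]
```

{"name": "drive_tool", "arguments": {
  "rows": [
    [[0.0015,0.0002,0],0.025],
    [[0.0015,0.0002,0],0.025],
    [[0.001,0,0],0.015],
    [[0.0007,0,0],0.01],
    [[0.0007,0,0],0.01],
    [[0.0007,0,0],0.01],
    [[0,0,0],0]
  ]
}}

```text
t: 8.0
tool_pos: [0.5428, -0.2627, 0.1287]
tool_rot: [2.96, -1.05, 0.004]
contact_force: [-1.4, 0.0, 3.6]
opening: 0.0
grip_force: 1.7
```

```bash
python3 look.py w7|head -3
```

```text
tip r,ang 0.0661 50.26 toolx -39.05 z 0.12874962180332192 [-1.35765277  0.0475187   3.59344658] pin goal 59.65
[ 262  230  127   60 2262] [329.11405836 260.3806366 ]
[315 324  12  18 125] [320.184 334.744]
```

View pics/w7.png

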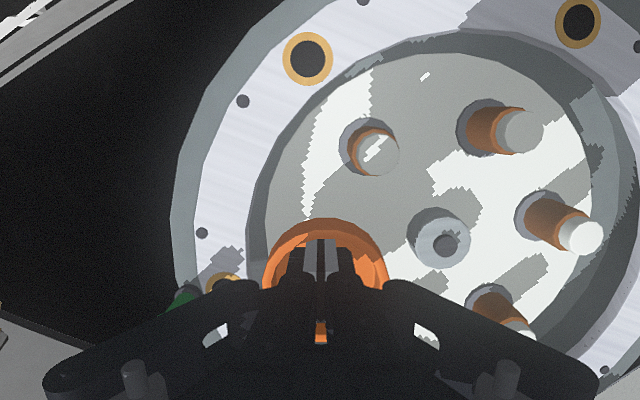

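The view shows the cup near the hole by the green peg. An upward force of 3.6 N with the tips at 56 mm means the pin has snapped up. I'll back off the rim, lift clear and check from above.

{"name": "drive_tool", "arguments": {
  "rows": [
    [[-0.003,0,0],0],
    [[-0.003,0,-0.003],0],
    [[0,0,-0.01],0],
    [[0,0,-0.03],0],
    [[0,0,-0.04],0],
    [[0,0,-0.04],0],
    [[0,0,-0.04],0],
    [[0,0,0],0],
    [[0,0,0],0]
  ]
}}

```text
t: 8.95
tool_pos: [0.5377, -0.2583, 0.2928]
tool_rot: [2.961, -1.049, 0.005]
contact_force: [-1.0, 0.5, -0.2]
opening: -0.0001
grip_force: 0.0
```

```bash
python3 - <<'E'
from h import *
o=ctrl.get_obs();print(o["t"],o["tool_pos"],o["contact_force"])
b=vision.get_image("wrist");c=np.array([.5005,-.3135])
m=orange(b);n,l,s,cc=cv2.connectedComponentsWithStats(m)
for i in range(1,n):
    if s[i,4]>300:
        p=ray(b,cc[i],.066)[:2]-c;print(s[i],np.hypot(*p),np.degrees(np.arctan2(p[1],p[0])))
u=proj(b,[c[0]+.115*np.cos(1.041),c[1]+.115*np.sin(1.041),.058])[0].astype(int);print(u)
t=vision.get_image("scene")["image"]
x,y=max(u[0]-60,0),max(u[1]-60,0)
k=cv2.resize(b["image"][y:y+120,x:x+160],(800//2,300),interpolation=cv2.INTER_CUBIC)
cv2.imwrite("pics/f.png",np.vstack([np.hstack([k,cv2.resize(b["image"],(400,300))]),cv2.resize(t[80:240,220:430],(800,300))]))
E
```

```text
8.95 [ 0.53768855 -0.2582971   0.29278053] [-0.99352489  0.46969633 -0.2348254 ]
[ 293  162   61   60 2142] 0.06198528512682708 58.85072813425946
[272 194]
```

View pics/f.png

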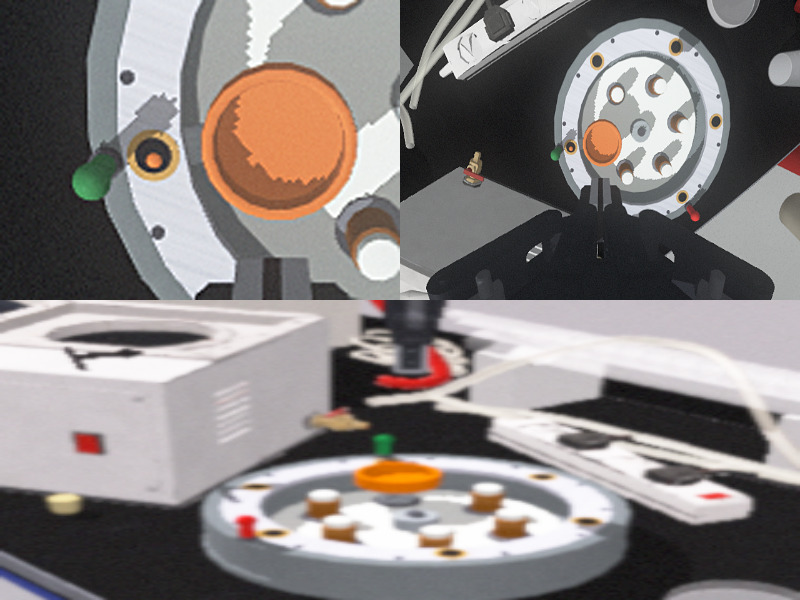

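The crop shows the orange pin in the hole beside the green peg. The cup is up, the hand is about 160 mm above it, and the stopper, beaker and dish have not moved.

```bash
python3 -c "
from station import ctrl
print(ctrl.finish_job())"
```

```text
the job is handed in; nothing more can be done
None
```

I turned the table clockwise to the hole by the green peg, where the pin sprang up, then drew the hand clear and handed the job in at about 9 s.

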